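Half-shield an agar plate under the UV lamp

TASK

Switch the UV lamp on with the red toggle on its power box, then slide the orange shield out along its shelf until its front edge lies right over the line drawn across the open dish. Out there the shield would tip into the dish, so finish while still holding it, level and still on its shelf. Do not lift the shield off its shelf, do not touch or shift the dish, and leave everything else on the bench where it is.

Things in the scene. Friction and masses are not known exactly. Their poses are not given: they have to be found in the camera images.
- stand: fixed UV exposure stand, aluminium base plate 170 (x) x 390 (y) x 6 mm; origin: centre of its underside. White shelf on its +y half, top 30 mm above the bench, from y = 0 (outer edge) to +195 mm; rails 7 mm high along its sides guide the shield along y, outward = -y. Navy UV lamp on a rod: x +120 to +240, y -225 to -25 mm, up to 195 mm high. Nothing stands over the shelf or dish.
- shelf_edge (a point): middle of the shelf's outer edge, on the shelf's top (30 mm above the bench); axes as the stand's.
- shield: orange board 120 (x) x 200 (y) x 5 mm, 150 to 250 g, loose on the shelf, 15 to 45 mm of it overhanging at first. Origin: centre of its underside; axes as the stand's, its -y outward. A steel strip 15 mm wide, 2 mm thick, lies on top along its front edge (y = -100 mm). It balances about 90 mm behind the front edge: with more overhang it tips unless held at the tail.
- shield_edge (a point): middle of the shield's front edge, on its underside, at (0, -100, 0) mm in the shield.
- shield_handle (a point): centre of the black grip bar on the shield's tail, at (0, +80, +19) mm in the shield. The bar is 70 mm long in x, 14 mm thick in y, 28 mm high (top 63 mm above the bench); grip it from above, fingers closing along y.
- dish: open petri dish standing loose on the base plate beyond the shelf, 90 mm in diameter, rim 21 mm above the bench (9 mm under the shield), tan agar with a dark line 2 mm wide across its middle. Origin: centre of its underside, right below the line; the line runs along its x, its +y points to the shelf (within 0.05 rad of the stand's y). The line is 105 to 145 mm out from the shelf's edge.
- power_box: grey lamp power box, fixed, 150 (x) x 100 (y) mm, flat top 62 mm above the bench, left or right of the stand. Origin: centre of its underside. The toggle with the red bat handle is on its top; a green pilot light and a fuse cap, under 10 mm high, 65 mm from it towards +x.
- switch_pivot (a point): pivot of the toggle, at (-20, 0, +66) mm in the power box; axes as the box's.
- switch_tip (a point): a point on the axis of the red bat, 43 mm from the pivot and 3 mm short of its end. The bat is 46 mm long and 12 mm thick near the end.
- lamp_switch (a joint): angle of the toggle in rad: 0 = off, the bat leaning 20 degrees to the box's -x; 0.70 = on, leaning 20 degrees to its +x. It snaps over centre (0.35) and stays at either end; about 3 N at the tip starts it.
- tip_box: blue pipette-tip box with a clear lid, 122 x 86 x 84 mm, origin at the centre of its underside; bystander.
- micro_rack: purple microtube rack with white-capped tubes, 210 x 70 x 42 mm, origin at the centre of its underside; bystander.
- tube_rack: white rack of tubes with blue and white caps, 105 x 190 x 88 mm, origin at the centre of its underside; bystander.
- red_box: red box with a frosted lid, 134 x 134 x 60 mm, origin at the centre of its underside; bystander.
- dish_stack: stack of three closed petri dishes, 93 mm in diameter, 46 mm high, origin at the centre of its underside; bystander.
- marker: marker pen lying flat, 135 mm long in its x, 17 mm thick, origin under its middle; bystander.
- dish_lid: the open dish's lid, lying upside down on the bench, 93 mm in diameter, 9 mm high, origin at the centre of its underside; bystander.
Things that resemble listed ones, but are neither listed nor needed, are in the scene too. Leave any yellow look-alike of the power_box alone.

How it is judged:
By the outcome, as a careful person would: the job done as asked, in the order asked, and still so for the second after the job is handed in, while the arm keeps its last pose, push and grip.
It also fails if it takes over 54 s, if anything falls off the work surface, if the arm or the gripper's body presses on something with over 40 N, if the wrist force passes 120 N, or if a joint passes its speed limit or range.

ROBOT

A 7-joint arm with a two-finger parallel gripper is mounted at the origin on the work surface. World frame = base frame: x ahead of the robot, y to its left, z up, the work surface at z = 0. Lengths are in m, angles in rad, forces in N, time in s.
With the tool pointing down it reaches from about 0.425 to 0.875 m from the base axis. Payload 8.4 kg.
Tool frame: the origin (TCP) lies on the centre line of the jaws, within the pads' length; the fingertips stand 19 mm ahead of it and the grasp point (between the pads) is the TCP; z points along the fingers, y is the line along which they close (so a half turn about z gives the same grasp; the last joint's range is limited). The gripper opens to 87 mm and grips with 3 to 60 N. Pads are 19 mm wide; open, the fingers measure 117 mm over their backs; the gripper's body (75 mm by 190 mm) begins 51 mm behind the grasp point.
Start: joints at [1.146, 0.333, 0.04, 1.465, -0.013, 1.343, -0.059], TCP at [0.208, -0.616, 0.242] pointing down, gripper open.
Joint ranges: [-2.58, 2.58], [-0.38, 2.09], [-1.3, 1.39], [0.25, 2.4], [-1.5, 4.64], [0.08, 2.09], [-2.65, 2.65]. Speed limits (rad/s): [2.22, 2.22, 2.79, 2.79, 3.14, 3.14, 3.14].

INTERFACE

Orientations are given as a rotation vector (axis times angle).
In Python, from cell import * gives the robot as it stands.
- The arm moves only by the tool send_rows, never from a script. Its argument "moves" is one flat list of numbers, 7 for each row, row after row: the shift along the tool's x, y, z in cm, then the turn, a rotation vector about the tool's x, y, z in degrees, then the closure, from 0 (fully open) to 1 (shut). In form: [x, y, z, ax, ay, az, grip, x, y, z, ax, ay, az, grip, ...]. A call has 1 to 8 rows; each row is the pose to reach, as a shift and turn from the pose commanded when the call began, along the tool's axes at that moment; what a row does not reach only later rows make up. A row lasts 1/10 s, in which the tool goes at most 50 mm and 8.59 degrees, less where a joint would pass 70% of its speed; a pose out of reach is approached as far as the arm can. A call with a gripper value outside its range is refused whole. The fingers move at their own pace and stop on an object; "squeeze" is the grip in N (left out, the last holds). Time passes only in rows, so rows that repeat a pose let the fingers close. It gives the time, the measured TCP pose, the force, the opening and the grip force at its end, in the units of the state.
- get_obs(): the state, without advancing time (a new reading comes with each control period).
- snapshot(name): name is "side" or "top" or "wrist"; returns a dict with "frame" (480x640x3 uint8, red, green, blue), "range_z" (480x640 float32, m along the optical axis (not along the pixel's ray), 0 where there is no reading), "mtx" (3x3 intrinsics, pixels), "xyz" and "attitude" of the camera in the world. Camera axes: x right, y up, looking along -z (the intrinsics and any distortion apply to the point x, -y, -z); pixel columns grow to the right and rows downward; lengths in m; the calibration is good to about 2 mm. A picture is of the moment at which its call begins.
- job_done(): hands the job in; it is judged then, once.
The state is a dict: "time_s": time; "joint_positions": joint angles; "qvel": joint speeds; "joint_efforts": joint torques, N m; "ee_pos": TCP position; "orientation": TCP orientation; "ft_force": force on the tool from outside, world axes, zero at the start; "ft_torque": the same for the moment, N m; "width": finger opening in m; "finger_force": force on a finger pad.
Only numpy, scipy, OpenCV 4.12 (cv2) and the standard library are available. Lean on these libraries where they do the work, as an engineer would, in place of code of your own. Each camera call takes 0.05 s, during which the arm holds its last target. There are 200 camera calls.

## Working session

There is one attempt and no reset: what is moved stays moved. The work goes in short steps, Python scripts to look and compute and a tool call to move; the robot and the scene stay as the last step left them, time stands still between calls to the robot, and variables do not carry over. Pictures are saved under pics/ and viewed, at most 10 in all, crops included, and the job is handed in when it is done.

Besides the shell and the picture viewer there is one more tool, called as a command line: name --argument value ..., lists and objects as JSON in quotes. send_rows: Moves the arm, as the interface text tells. Its arguments: {"type":"object","properties":{"moves":{"type":"array","items":{"type":"number"}},"squeeze":{"type":"number"}},"required":["moves"]}

```bash
mkdir -p pics; cat > h.py <<'E'
from cell import *
import numpy as np, cv2
from scipy.spatial.transform import Rotation as R
def Rm(a):
    a=np.array(a,float)
    return a if a.shape==(3,3) else (R.from_rotvec(a).as_matrix() if a.size==3 else R.from_quat(a).as_matrix())
def pts(s):
    "world xyz image from depth"
    K=np.array(s["mtx"]);z=s["range_z"];v,u=np.mgrid[:480,:640]
    c=np.stack([(u-K[0,2])/K[0,0]*z,-(v-K[1,2])/K[1,1]*z,-z],-1)
    return c@Rm(s["attitude"]).T+np.array(s["xyz"])
def ray(s,u,v,h):
    "cast pixel onto plane z=h"
    K=np.array(s["mtx"]);d=Rm(s["attitude"])@np.array([(u-K[0,2])/K[0,0],-(v-K[1,2])/K[1,1],-1]);o=np.array(s["xyz"])
    return o+d*(h-o[2])/d[2]
def save(s,n): cv2.imwrite(f"pics/{n}.png",cv2.cvtColor(s["frame"],cv2.COLOR_RGB2BGR))
E
python3 - <<'E'
from h import *
import pickle
for n in("top","side"):
    s=snapshot(n);save(s,n+"0");print(s.keys(),s["mtx"],s["xyz"],s["attitude"]);pickle.dump(s,open(n+".pkl","wb"))
print(get_obs())
E
```

```text
dict_keys(['frame', 'range_z', 'mtx', 'xyz', 'attitude']) [[566.61048571   0.         321.10747826]
 [  0.         566.61048571 238.1932669 ]
 [  0.           0.           1.        ]] [0.35385564 0.02696232 1.61201745] [ 0.07379936 -0.1001139  -1.54856896]
dict_keys(['frame', 'range_z', 'mtx', 'xyz', 'attitude']) [[524.72318118   0.         321.3476767 ]
 [  0.         524.72318118 245.18040462]
 [  0.           0.           1.        ]] [-0.06659055 -1.07176891  1.30974026] [ 0.76949612 -0.20161033 -0.43312299]
{'time_s': 0.1, 'joint_positions': array([ 1.14580708,  0.33385281,  0.03986032,  1.46615612, -0.01341467,
        1.34332789, -0.05847912]), 'qvel': array([-8.30903126e-04, -3.18863842e-03, -1.13004766e-03, -6.07896739e-04,
        8.95708830e-05, -1.55998327e-03,  4.30021338e-04]), 'joint_efforts': array([ 4.05797968e-03, -6.57810760e+01,  1.33975424e+00, -4.04705107e+01,
       -5.97701222e-02,  4.09671420e-02,  9.13326221e-05]), 'ee_pos': array([ 0.20789981, -0.61543716,  0.24075297]), 'orientation': array([-3.09857594e+00, -5.09276843e-01,  5.00404108e-04]), 'ft_force': array([-0.48146231, -0.45348079, -1.16337184]), 'ft_torque': array([ 0.02551974, -0.0216907 , -0.0783704 ]), 'finger_force': 0.0, 'width': 0.08679881852590794}
```

View pics/top0.png

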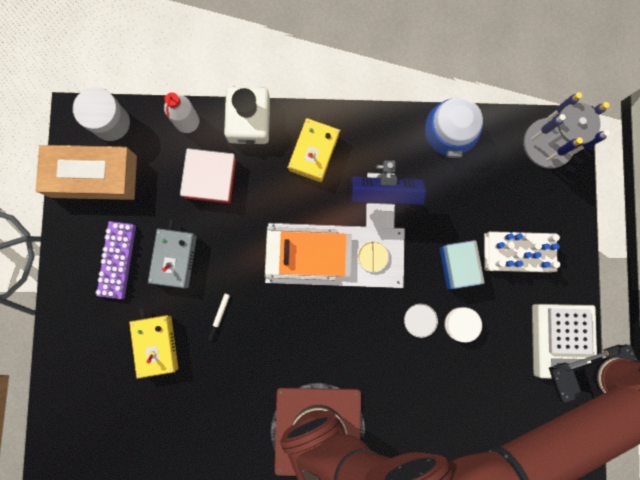

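View pics/side0.png

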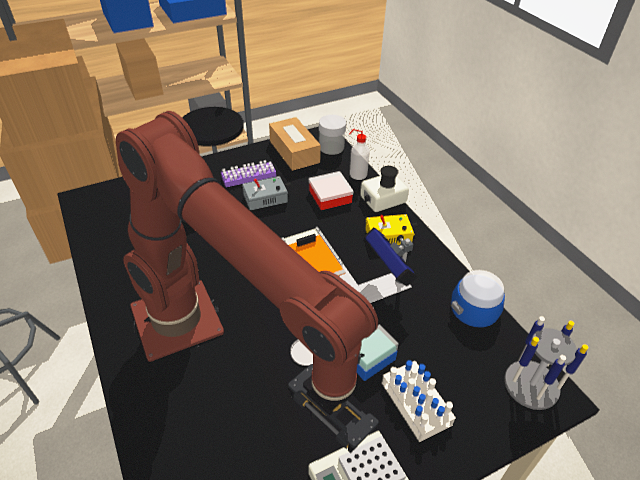

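The top view shows the toggle candidates: the grey box at (172,258), red bat near (168,266); yellow look-alikes at (315,150) and (154,346). Also red but not a toggle: the red bottle cap at (173,100). I choose the grey box. The shield is at (313,254) with its handle at (287,252), and the dish is at (373,257). Next I check this in one close crop and measure.

```bash
cat > m.py <<'E'
from h import *
import pickle
s=pickle.load(open("top.pkl","rb"));P=pts(s);f=s["frame"];hsv=cv2.cvtColor(f,cv2.COLOR_RGB2HSV)
H,S,V=[hsv[...,i].astype(int) for i in range(3)]
def box(u0,u1,v0,v1):
    m=np.zeros((480,640),bool);m[v0:v1,u0:u1]=1;return m
def rect(m,h,n):
    c=max(cv2.findContours(m.astype(np.uint8),0,2)[0],key=cv2.contourArea)[:,0]
    w=np.array([ray(s,u,v,h)[:2] for u,v in c])
    r=cv2.minAreaRect((w*1000).astype(np.float32));print(n,m.sum(),np.round(r[0],1),np.round(r[1],1),round(r[2],1),"z",np.round(np.median(P[m][:,2]),4));return w
m=box(140,205,220,300)&(P[...,2]>.052)&(P[...,2]<.07);rect(m,.062,"pbox")
red=box(140,205,220,300)&((H<8)|(H>172))&(S>130)&(V>80)
v,u=np.nonzero(red);print("red",np.c_[u,v].mean(0),u.min(),u.max(),v.min(),v.max(), np.round(P[red],3)[::3].tolist())
gr=box(140,205,220,300)&(H>45)&(H<80)&(S>120);v,u=np.nonzero(gr);print("green",ray(s,u.mean(),v.mean(),.066) if len(u) else 0)
o=box(260,360,220,290)&(H>5)&(H<18)&(S>150);rect(o,.035,"orange")
b=box(275,300,232,275)&(V<60);rect(b,.063,"bar")
t=box(350,400,230,285)&(H>15)&(H<35)&(S>60);w=rect(t,.012,"agar");print(cv2.minEnclosingCircle((w*1000).astype(np.float32)))
st=box(255,415,215,295)&(V>110)&(S<60)&(P[...,2]<.045);rect(st,.006,"stand")
a=cv2.resize(f[215:300,130:215],(595,595),interpolation=cv2.INTER_CUBIC)
cv2.imwrite("pics/c1.png",a[...,::-1])
b=cv2.resize(f[210:300,255:415],(800,450),interpolation=cv2.INTER_CUBIC);cv2.imwrite("pics/c2.png",b[...,::-1])
E
python3 m.py
```

```text
pbox 1967 [463.3 411.1] [101.6 150.9] 83.6 z 0.0618
red [165.15789474 267.73684211] 162 168 265 270 [[0.443, 0.416, 0.081], [0.44, 0.415, 0.087], [0.437, 0.414, 0.099], [0.434, 0.417, 0.108], [0.431, 0.422, 0.108], [0.431, 0.415, 0.104], [0.428, 0.414, 0.108]]
green [0.51227087 0.43433035 0.066     ]
orange 2635 [487.1  25.6] [181.1 117.9] 89.0 z 0.035
bar 13 [463.4  97.5] [13.7  5.5] 1.5 z 0.0601
agar 690 [ 485. -145.] [79.6 82.6] 1.2 z 0.013
((484.8284606933594, -145.1798095703125), 42.03872299194336)
stand 4981 [500.8 -36.3] [206.4 392.7] 0.2 z 0.0076
```

View pics/c1.png

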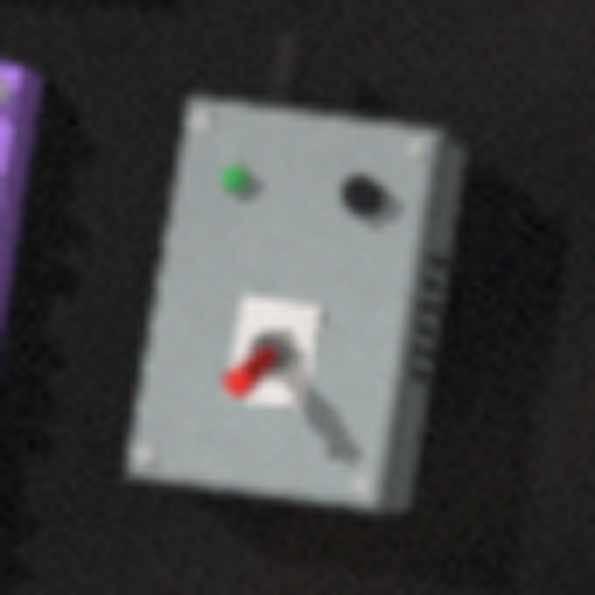

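View pics/c2.png

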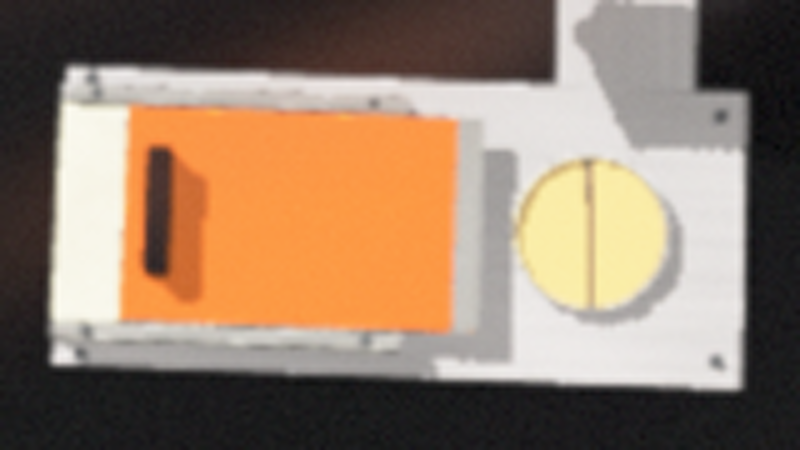

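The crops confirm it: grey body, red bat leaning to -x (down in the image, bat tip at full-frame (164,269)), green pilot (164,241) and black fuse cap (182,243) on the +x side. In the second crop the bar is at (287,252) and the dish line at about (373,257).

```bash
cat >> h.py <<'E'
def go(*targets):
    "shift (cm, tool axes) and turn (deg) from present pose to (x,y,z,yaw deg) targets"
    o=get_obs();T=Rm(o["orientation"]);yaw=np.degrees(np.arctan2(T[1,0],T[0,0]))
    print("t",round(o["time_s"],2),"pos",np.round(o["ee_pos"],4),"yaw",round(yaw,2),"F",np.round(o["ft_force"],1),"w",round(o["width"],4),"tz",np.round(T[:,2],3))
    for x,y,z,a in targets:
        A=R.from_euler("z",a,degrees=True).as_matrix()@np.diag([1,-1,-1])
        print(np.round(T.T@(np.array([x,y,z])-o["ee_pos"])*100,2),np.round(R.from_matrix(T.T@A).as_rotvec(degrees=True),2))
E
python3 -c "
from h import *
go((.5,-.3,.27,50),(.54,-.05,.27,83.6),(.50,.25,.27,83.6),(.444,.413,.25,83.6))"
```

```text
t 0.1 pos [ 0.2079 -0.6154  0.2408] yaw 18.67 F [-0.5 -0.5 -1.2] w 0.0868 tz [-0.001  0.001 -1.   ]
[ 37.77 -20.54  -2.9 ] [-8.000e-02 -2.000e-02 -3.133e+01]
[ 49.56 -42.94  -2.87] [-8.000e-02 -4.000e-02 -6.493e+01]
[ 55.37 -72.65  -2.82] [-8.000e-02 -4.000e-02 -6.493e+01]
[ 55.29 -89.88  -0.8 ] [-8.000e-02 -4.000e-02 -6.493e+01]
```

send_rows --moves '[37.8, -20.5, -2.9, 0, 0, -31.3, 0, 37.8, -20.5, -2.9, 0, 0, -31.3, 0, 37.8, -20.5, -2.9, 0, 0, -31.3, 0, 37.8, -20.5, -2.9, 0, 0, -31.3, 0, 37.8, -20.5, -2.9, 0, 0, -31.3, 0, 37.8, -20.5, -2.9, 0, 0, -31.3, 0, 37.8, -20.5, -2.9, 0, 0, -31.3, 0, 37.8, -20.5, -2.9, 0, 0, -31.3, 0]'

```text
time_s: 0.9
ee_pos: [0.4804, -0.3215, 0.2684]
orientation: [-2.848, -1.326, 0.0]
ft_force: [0.9, -0.6, 0.0]
width: 0.087
finger_force: 0.0
```

```bash
python3 -c "
from h import *
go((.54,-.05,.27,83.6),(.50,.25,.27,83.6),(.444,.413,.25,83.6))"
```

```text
t 0.9 pos [ 0.4804 -0.3215  0.2684] yaw 49.95 F [ 0.9 -0.6  0. ] w 0.087 tz [-0.  0. -1.]
[ 24.62 -12.91  -0.16] [-2.000e-02  0.000e+00 -3.365e+01]
[ 45.01 -35.27  -0.15] [-2.000e-02  0.000e+00 -3.365e+01]
[ 53.89 -50.05   1.85] [-2.000e-02  0.000e+00 -3.365e+01]
```

send_rows --moves '[24.6, -12.9, -0.2, 0, 0, -33.6, 0.4, 24.6, -12.9, -0.2, 0, 0, -33.6, 0.4, 24.6, -12.9, -0.2, 0, 0, -33.6, 0.4, 24.6, -12.9, -0.2, 0, 0, -33.6, 0.4, 24.6, -12.9, -0.2, 0, 0, -33.6, 0.4, 45, -35.3, -0.2, 0, 0, -33.6, 0.4, 45, -35.3, -0.2, 0, 0, -33.6, 0.4, 45, -35.3, -0.2, 0, 0, -33.6, 0.4]'

```text
time_s: 1.7
ee_pos: [0.5167, 0.072, 0.2702]
orientation: [-2.343, -2.093, 0.0]
ft_force: [0.7, -0.3, -0.0]
width: 0.0523
finger_force: 0.0
```

```bash
python3 -c "
from h import *
go((.50,.25,.27,83.6),(.444,.413,.22,83.6))"
```

```text
t 1.7 pos [0.5167 0.072  0.2702] yaw 83.56 F [ 0.7 -0.3 -0. ] w 0.0523 tz [-0. -0. -1.]
[ 1.75e+01 -3.65e+00  1.00e-02] [-0.02  0.01 -0.04]
[ 33.07 -11.05   5.01] [-0.02  0.01 -0.04]
```

send_rows --moves '[17.5, -3.7, 0, 0, 0, 0, 0.4, 17.5, -3.7, 0, 0, 0, 0, 0.4, 17.5, -3.7, 0, 0, 0, 0, 0.4, 33, -11, 2, 0, 0, 0, 0.4, 33, -11, 2, 0, 0, 0, 0.4, 33, -11, 2, 0, 0, 0, 0.4, 33, -11, 2, 0, 0, 0, 0.4, 33, -11, 2, 0, 0, 0, 0.4]'

```text
time_s: 2.5
ee_pos: [0.4394, 0.4172, 0.2494]
orientation: [-2.328, -2.102, 0.002]
ft_force: [-0.3, -0.6, 0.0]
width: 0.0523
finger_force: 0.0
```

```bash
python3 - <<'E'
from h import *
s=snapshot("wrist");save(s,"w1");P=pts(s);f=s["frame"]
hsv=cv2.cvtColor(f,cv2.COLOR_RGB2HSV);H,S,V=[hsv[...,i].astype(int) for i in range(3)]
m=((H<8)|(H>172))&(S>130)&(V>80)&(P[...,2]>.05)&(P[...,2]<.13)&(np.linalg.norm(P[...,:2]-[.436,.414],axis=-1)<.06)
Q=P[m];print(m.sum());
for z in(.08,.09,.10,.11):
    q=Q[abs(Q[:,2]-z)<.004];print(z,len(q),np.round(np.median(q,0),4) if len(q) else 0)
top=(P[...,2]>.057)&(P[...,2]<.0655)&(np.linalg.norm(P[...,:2]-[.463,.411],axis=-1)<.12)
c=P[top][:,:2]*1000;r=cv2.minAreaRect(c.astype(np.float32));print(r)
go((.44,.4135,.15,83.6))
E
```

```text
231
0.08 20 [0.4436 0.419  0.0804]
0.09 30 [0.4407 0.4192 0.0904]
0.1 36 [0.4373 0.4204 0.1003]
0.11 106 [0.4315 0.4185 0.108 ]
((464.86187744140625, 414.4798278808594), (100.15856170654297, 150.0203094482422), 83.4708251953125)
t 2.55 pos [0.4417 0.4141 0.2495] yaw 83.98 F [-0.4  0.4  0.6] w 0.0524 tz [-0.003  0.001 -1.   ]
[-0.08 -0.14  9.95] [-0.16 -0.04  0.38]
```

View pics/w1.png

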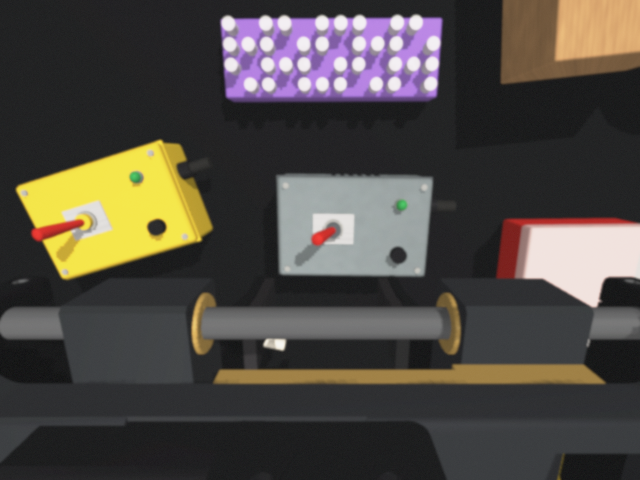

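Wrist view: the grey box is at (355,225) with bat tip at (319,238), straddled by the jaw axis; the positions agree with the top view to about 3 mm. I lower with a finger on each side of the bat.

```bash
python3 -c "
from h import *
go((.434,.416,.107,83.6),(.459,.413,.107,83.6))"
```

```text
t 2.55 pos [0.4417 0.4141 0.2495] yaw 83.98 F [-0.4  0.4  0.6] w 0.0524 tz [-0.003  0.001 -1.   ]
[ 0.1  -0.75 14.25] [-0.16 -0.04  0.38]
[ 0.07  1.77 14.24] [-0.16 -0.04  0.38]
```

send_rows --moves '[0.1, -0.9, 4, 0, 0, 0, 0.35, 0.1, -0.9, 8, 0, 0, 0, 0.35, 0.1, -0.9, 11, 0, 0, 0, 0.35, 0.1, -0.9, 13, 0, 0, 0, 0.35, 0.1, -0.9, 14.2, 0, 0, 0, 0.35, 0.1, -0.9, 14.2, 0, 0, 0, 0.35, 0.1, -0.9, 14.2, 0, 0, 0, 0.35]'

```text
time_s: 3.25
ee_pos: [0.4368, 0.4124, 0.1092]
orientation: [2.343, 2.093, 0.001]
ft_force: [-0.0, 0.6, 0.6]
width: 0.0567
finger_force: 0.0
```

```bash
python3 -c "
from h import *
go((.434,.416,.107,83.6),(.466,.412,.107,83.6),(.472,.412,.107,83.6))"
```

```text
t 3.25 pos [0.4368 0.4124 0.1092] yaw 83.53 F [-0.   0.6  0.6] w 0.0567 tz [ 0.001  0.001 -1.   ]
[ 0.33 -0.32  0.22] [ 0.03 -0.04 -0.07]
[0.29 2.9  0.23] [ 0.03 -0.04 -0.07]
[0.36 3.5  0.23] [ 0.03 -0.04 -0.07]
```

send_rows --moves '[0.3, 1, 0.2, 0, 0, 0, 0.35, 0.3, 1.5, 0.2, 0, 0, 0, 0.35, 0.3, 2, 0.2, 0, 0, 0, 0.35, 0.3, 2.5, 0.2, 0, 0, 0, 0.35, 0.3, 3, 0.2, 0, 0, 0, 0.35, 0.3, 3.5, 0.2, 0, 0, 0, 0.35, 0.3, 3.5, 0.2, 0, 0, 0, 0.35, 0.3, 3.5, 0.2, 0, 0, 0, 0.35]'

```text
time_s: 4.05
ee_pos: [0.4718, 0.4111, 0.1062]
orientation: [2.343, 2.092, 0.0]
ft_force: [-0.3, -0.2, 1.3]
width: 0.0568
finger_force: 0.0
```

send_rows --moves '[0, -1, 0, 0, 0, 0, 0.35, 0, -1, -4, 0, 0, 0, 0.35, 0, -1, -8, 0, 0, 0, 0.35, 0, -1, -12, 0, 0, 0, 0.35, 0, -1, -15, 0, 0, 0, 0.35, 0, -1, -15, 0, 0, 0, 0.35, 0, -1, -15, 0, 0, 0, 0.35, 0, -1, -15, 0, 0, 0, 0.35]'

```text
time_s: 4.85
ee_pos: [0.4606, 0.4122, 0.2551]
orientation: [2.342, 2.094, -0.003]
ft_force: [0.1, 0.0, -0.6]
width: 0.0563
finger_force: 0.0
```

```bash
python3 - <<'E'
from h import *
s=snapshot("wrist");P=pts(s);f=s["frame"]
hsv=cv2.cvtColor(f,cv2.COLOR_RGB2HSV);H,S,V=[hsv[...,i].astype(int) for i in range(3)]
m=((H<8)|(H>172))&(S>130)&(V>80)&(P[...,2]>.05)&(P[...,2]<.13)&(np.linalg.norm(P[...,:2]-[.44,.414],axis=-1)<.06)
Q=P[m];print(m.sum());
for z in(.08,.09,.10,.11):
    q=Q[abs(Q[:,2]-z)<.004];print(z,len(q),np.round(np.median(q,0),4) if len(q) else 0)
go((.5,.25,.27,45),(.475,.095,.2,0))
E
```

```text
205
0.08 18 [0.4471 0.4192 0.0804]
0.09 25 [0.4502 0.419  0.0909]
0.1 28 [0.4533 0.419  0.1005]
0.11 99 [0.4588 0.416  0.1079]
t 4.9 pos [0.4607 0.4121 0.2549] yaw 83.58 F [-0.5  0.5 -0.1] w 0.0566 tz [-0.002 -0.002 -1.   ]
[-15.67   5.71  -1.49] [-0.04  0.12 38.58]
[-31.34   4.97   5.54] [1.000e-02 1.300e-01 8.358e+01]
```

Lamp is on: the tip now sits at (0.459, 0.416, 0.108), leaning to +x. Now to the handle.

send_rows --moves '[-15.7, 5.7, -1.5, 0, 0, 38.6, 0, -15.7, 5.7, -1.5, 0, 0, 38.6, 0, -15.7, 5.7, -1.5, 0, 0, 38.6, 0, -15.7, 5.7, -1.5, 0, 0, 38.6, 0, -31.3, 6.3, -1.5, 0, 0, 83, 0, -31.3, 6.3, -1.5, 0, 0, 83, 0, -31.3, 6.3, -1.5, 0, 0, 83, 0, -31.3, 6.3, -1.5, 0, 0, 83, 0]'

```text
time_s: 5.7
ee_pos: [0.4884, 0.0873, 0.2701]
orientation: [3.116, 0.381, -0.004]
ft_force: [-0.2, 0.5, -0.1]
width: 0.0865
finger_force: 0.0
```

```bash
python3 -c "
from h import *
go((.488,.0975,.25,0))"
```

```text
t 5.7 pos [0.4884 0.0873 0.2701] yaw 13.96 F [-0.2  0.5 -0.1] w 0.0865 tz [-0.002 -0.003 -1.   ]
[ 0.21 -1.    2.01] [ 0.15  0.13 13.96]
```

send_rows --moves '[0.2, -1, 2, 0, 0, 14.5, 0, 0.2, -1, 2, 0, 0, 14.5, 0, 0.2, -1, 2, 0, 0, 14.5, 0, 0.2, -1, 2, 0, 0, 14.5, 0]'

```text
time_s: 6.1
ee_pos: [0.4881, 0.1046, 0.2509]
orientation: [3.142, 0.014, -0.001]
ft_force: [0.1, -1.5, 0.6]
width: 0.0869
finger_force: 0.0
```

```bash
python3 - <<'E'
from h import *
import pickle
s=snapshot("wrist");save(s,"w2");P=pts(s);pickle.dump(s,open("w2.pkl","wb"));f=s["frame"]
m=(P[...,2]>.055)&(P[...,2]<.07)&(np.linalg.norm(P[...,:2]-[.488,.0975],axis=-1)<.06)
print(m.sum(),cv2.minAreaRect((P[m][:,:2]*1000).astype(np.float32)),P[m].mean(0))
hsv=cv2.cvtColor(f,cv2.COLOR_RGB2HSV);H,S,V=[hsv[...,i].astype(int) for i in range(3)]
o=(H>5)&(H<18)&(S>150)&(P[...,2]>.03)&(P[...,2]<.04)&(abs(P[...,1])<.2)
print(o.sum(),cv2.minAreaRect((P[o][:,:2]*1000).astype(np.float32)))
go((.488,.0975,.25,0))
E
```

```text
974 ((489.8209228515625, 98.95587158203125), (13.951748847961426, 69.41297912597656), 89.01959228515625) [0.49099302 0.09896637 0.06245869]
17689 ((487.8976135253906, 25.420005798339844), (183.63470458984375, 119.30596160888672), 89.05155181884766)
t 6.15 pos [0.4882 0.1046 0.2511] yaw 0.48 F [0.8 0.1 0.4] w 0.0869 tz [-0.001  0.    -1.   ]
[-0.03  0.71  0.11] [-0.    0.03  0.48]
```

View pics/w2.png

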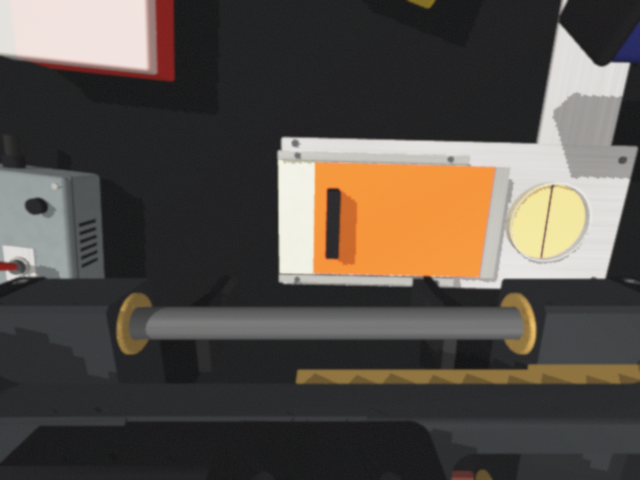

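```bash
cat > line.py <<'E'
from h import *
import pickle
def line(s,c=(.485,-.145),mode="x"):
    P=pts(s);f=s["frame"];hsv=cv2.cvtColor(f,cv2.COLOR_RGB2HSV).astype(int);g=f[...,:3].astype(int).sum(-1)
    r=np.linalg.norm(P[...,:2]-c,axis=-1)
    ag=(r<.06)&(hsv[...,0]>15)&(hsv[...,0]<35)&(hsv[...,1]>60)&(P[...,2]<.03)
    cnt=max(cv2.findContours(ag.astype(np.uint8),0,2)[0],key=cv2.contourArea)
    h=np.median(P[ag][:,2])
    w=np.array([ray(s,u,v,h)[:2] for u,v in cnt[:,0]]);cc=cv2.minEnclosingCircle((w*1000).astype(np.float32))
    m=(np.linalg.norm(P[...,:2]-np.array(cc[0])/1000,axis=-1)<.036);v,u=np.nonzero(m)
    dark=np.clip(np.median(g[m])-30-g[v,u],0,None)
    q=np.array([ray(s,a,b,h)[:2] for a,b in zip(u,v)])
    k=dark>0;q=q[k];d=dark[k]
    A=np.polyfit(q[:,0],q[:,1],1,w=np.sqrt(d))
    for _ in range(4):
        e=abs(q[:,1]-np.polyval(A,q[:,0]))<.004;A=np.polyfit(q[e,0],q[e,1],1,w=np.sqrt(d[e]))
    print("agar z",round(h,4),"circle",np.round(cc[0],1),round(cc[1],1),"n",e.sum(),"line y at x=.486:",round(np.polyval(A,.486),4),"slope",round(A[0],3))
def edge(s):
    P=pts(s);m=(P[...,2]>.0345)&(P[...,2]<.0415)&(abs(P[...,0]-.487)<.05)&(P[...,1]>-.25)&(P[...,1]<.13)
    q=P[m];
    print("strip/board front y by x:",[(x,round(np.percentile(q[abs(q[:,0]-x)<.005][:,1],1),4)) for x in(.45,.47,.49,.51,.53)], "tail",round(np.percentile(q[:,1],99.5),4))
E
python3 - <<'E'
from line import *
for n in("top","w2"):
    s=pickle.load(open(n+".pkl","rb"));line(s);edge(s)
E
python3 - <<'E'
from h import *
go((.4885,.0985,.12,-1),(.4885,.0985,.048,-1))
E
```

```text
agar z 0.013 circle [ 484.7 -145.1] 42.0 n 50 line y at x=.486: -0.1451 slope 0.024
strip/board front y by x: [(0.45, np.float64(-0.0798)), (0.47, np.float64(-0.0785)), (0.49, np.float64(-0.0819)), (0.51, np.float64(-0.0762)), (0.53, np.float64(-0.0814))] tail 0.1269
agar z 0.0125 circle [ 485.1 -146. ] 42.3 n 263 line y at x=.486: -0.1446 slope 0.018
strip/board front y by x: [(0.45, np.float64(-0.0793)), (0.47, np.float64(-0.0795)), (0.49, np.float64(-0.0799)), (0.51, np.float64(-0.0801)), (0.53, np.float64(-0.0806))] tail 0.1178
t 6.15 pos [0.4882 0.1046 0.2511] yaw 0.48 F [0.8 0.1 0.4] w 0.0869 tz [-0.001  0.    -1.   ]
[ 0.03  0.61 13.11] [-0.    0.03  1.48]
[ 0.03  0.61 20.31] [-0.    0.03  1.48]
```

send_rows --moves '[0, 0.6, 5, 0, 0, 1.5, 0, 0, 0.6, 10, 0, 0, 1.5, 0, 0, 0.6, 14, 0, 0, 1.5, 0, 0, 0.6, 16, 0, 0, 1.5, 0, 0, 0.6, 16, 0, 0, 1.5, 0, 0, 0.6, 16, 0, 0, 1.5, 0]'

```text
time_s: 6.75
ee_pos: [0.4887, 0.0989, 0.0921]
orientation: [-3.141, 0.031, -0.0]
ft_force: [0.6, -0.0, 0.7]
width: 0.0871
finger_force: 0.0
```

```bash
python3 - <<'E'
from h import *
go((.489,.0985,.058,-1))
E
```

```text
t 6.75 pos [0.4887 0.0989 0.0921] yaw -1.11 F [ 0.6 -0.   0.7] w 0.0871 tz [ 0.  0. -1.]
[0.03 0.04 3.41] [-0.02 -0.01 -0.11]
```

send_rows --moves '[0, 0, 1.5, 0, 0, 0, 0, 0, 0, 2.8, 0, 0, 0, 0, 0, 0, 3.3, 0, 0, 0, 0, 0, 0, 3.3, 0, 0, 0, 0, 0, 0, 3.3, 0, 0, 0, 0.4, 0, 0, 3.3, 0, 0, 0, 0.7, 0, 0, 3.3, 0, 0, 0, 1, 0, 0, 3.3, 0, 0, 0, 1]' --squeeze 25

```text
time_s: 7.55
ee_pos: [0.4885, 0.0987, 0.0587]
orientation: [-3.141, 0.033, -0.001]
ft_force: [-0.3, 0.8, -1.3]
width: 0.0626
finger_force: 0.0
```

send_rows --moves '[0, 0, 0, 0, 0, 0, 1, 0, 0, 0, 0, 0, 0, 1]'

```text
time_s: 7.75
ee_pos: [0.4884, 0.0986, 0.0584]
orientation: [-3.141, 0.033, -0.0]
ft_force: [-0.8, 0.4, -0.0]
width: 0.0465
finger_force: 0.0
```

```bash
python3 - <<'E'
from line import *
s=snapshot("top");line(s);edge(s)
s=snapshot("wrist");line(s);edge(s)
go((.489,.0985,.058,-1),(.489-.0175*.064,.0985-.064,.058,-1))
E
```

```text
agar z 0.0134 circle [ 484.7 -145. ] 42.0 n 50 line y at x=.486: -0.1451 slope 0.024
strip/board front y by x: [(0.45, np.float64(-0.0797)), (0.47, np.float64(-0.0795)), (0.49, np.float64(-0.0807)), (0.51, np.float64(-0.0816)), (0.53, np.float64(-0.0815))] tail 0.0417Traceback (most recent call last):
  File "<stdin>", line 3, in <module>
  File "line.py", line 7, in line
    cnt=max(cv2.findContours(ag.astype(np.uint8),0,2)[0],key=cv2.contourArea)
ValueError: max() iterable argument is empty
```

Fingers still closing (46 mm); I wait for them.

send_rows --moves '[0, 0, 0, 0, 0, 0, 1, 0, 0, 0, 0, 0, 0, 1, 0, 0, 0, 0, 0, 0, 1, 0, 0, 0, 0, 0, 0, 1, 0, 0, 0, 0, 0, 0, 1, 0, 0, 0, 0, 0, 0, 1, 0, 0, 0, 0, 0, 0, 1, 0, 0, 0, 0, 0, 0, 1]'

```text
time_s: 8.65
ee_pos: [0.4884, 0.0986, 0.0584]
orientation: [-3.141, 0.033, -0.0]
ft_force: [0.3, -0.0, -0.9]
width: 0.014
finger_force: 25.0
```

```bash
python3 - <<'E'
from line import *
s=snapshot("top");edge(s)
s=snapshot("wrist");save(s,"w3");edge(s)
go((.489,.0985,.058,-1),(.489-.0175*.064,.0985-.064,.058,-1))
E
```

```text
strip/board front y by x: [(0.45, np.float64(-0.0798)), (0.47, np.float64(-0.0782)), (0.49, np.float64(-0.0806)), (0.51, np.float64(-0.0818)), (0.53, np.float64(-0.0814))] tail 0.0445Traceback (most recent call last):
  File "<stdin>", line 3, in <module>
  File "line.py", line 21, in edge
    print("strip/board front y by x:",[(x,round(np.percentile(q[abs(q[:,0]-x)<.005][:,1],1),4)) for x in(.45,.47,.49,.51,.53)], "tail",round(np.percentile(q[:,1],99.5),4))
                                                ~~~~~~~~~~~~~^^^^^^^^^^^^^^^^^^^^^^^^^^^^^^
    return _quantile_unchecked(
        a, q, axis, out, overwrite_input, method, keepdims, weights)
    return _ureduce(a,
                    func=_quantile_ureduce_func,
    ...<5 lines>...
                    overwrite_input=overwrite_input,
                    method=method)
    r = func(a, **kwargs)
    result = _quantile(arr,
                       quantiles=q,
    ...<2 lines>...
                       out=out,
                       weights=wgt)
    slices_having_nans = np.isnan(arr[-1, ...])
                                  ~~~^^^^^^^^^
IndexError: index -1 is out of bounds for axis 0 with size 0
```

send_rows --moves '[0, 0.5, 0, 0, 0, 0, 1, 0, 1, 0, 0, 0, 0, 1, 0, 1.5, 0, 0, 0, 0, 1, 0, 2, 0, 0, 0, 0, 1, 0, 2.5, 0, 0, 0, 0, 1, 0, 3, 0, 0, 0, 0, 1, 0, 3.5, 0, 0, 0, 0, 1, 0, 4, 0, 0, 0, 0, 1]'

```text
time_s: 9.55
ee_pos: [0.4875, 0.0582, 0.0584]
orientation: [-3.141, 0.033, -0.0]
ft_force: [-0.4, 1.4, 0.7]
width: 0.0138
finger_force: 25.0
```

send_rows --moves '[0, 0.5, 0, 0, 0, 0, 1, 0, 1, 0, 0, 0, 0, 1, 0, 1.4, 0, 0, 0, 0, 1, 0, 1.7, 0, 0, 0, 0, 1, 0, 1.9, 0, 0, 0, 0, 1, 0, 1.9, 0, 0, 0, 0, 1, 0, 1.9, 0, 0, 0, 0, 1, 0, 1.9, 0, 0, 0, 0, 1]'

```text
time_s: 10.35
ee_pos: [0.4871, 0.0394, 0.0584]
orientation: [3.141, -0.033, -0.0]
ft_force: [-1.3, -1.0, 0.2]
width: 0.0138
finger_force: 25.0
```

```bash
python3 - <<'E'
from line import *
s=snapshot("top");save(s,"t2");edge(s);pickle.dump(s,open("t2.pkl","wb"))
f=s["frame"];cv2.imwrite("pics/c3.png",cv2.resize(f[210:300,255:415],(800,450),interpolation=cv2.INTER_CUBIC)[...,::-1])
s=snapshot("side");save(s,"s2");pickle.dump(s,open("s2.pkl","wb"));edge(s)
go()
E
```

```text
strip/board front y by x: [(0.45, np.float64(-0.1385)), (0.47, np.float64(-0.1366)), (0.49, np.float64(-0.1409)), (0.51, np.float64(-0.1394)), (0.53, np.float64(-0.1404))] tail 0.1264
strip/board front y by x: [(0.45, np.float64(-0.1411)), (0.47, np.float64(-0.1382)), (0.49, np.float64(-0.1424)), (0.51, np.float64(-0.1432)), (0.53, np.float64(-0.1319))] tail 0.1109
t 10.45 pos [0.4871 0.0395 0.0584] yaw -1.19 F [-0.2 -1.3  0.1] w 0.0137 tz [-0. -0. -1.]
```

View pics/c3.png

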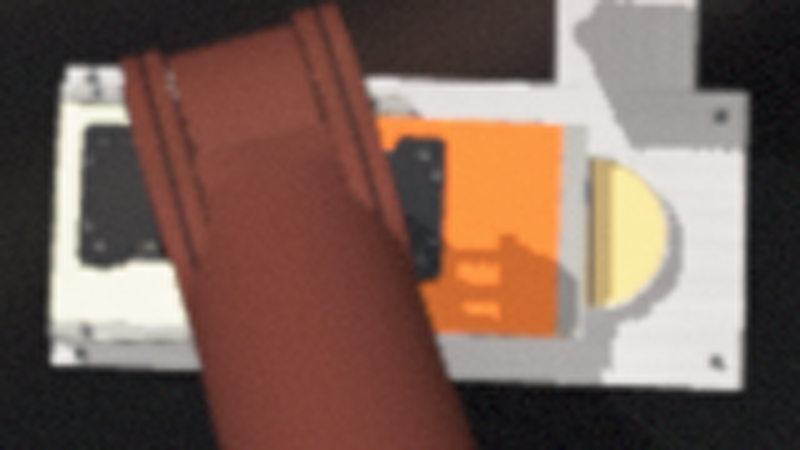

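The crop shows the shield level, with its front edge at crop column 588, close to the line (589 earlier) allowing for the height parallax. I refine with sub-pixel edges in the top view.

```bash
cat > sub.py <<'E'
from line import *
def strip(s,rows=range(238,272)):
    "front edge: rows' last strong drop/rise right of orange; use orange->grey transition (strip rear, 15 mm from front) subpixel"
    f=s["frame"].astype(float);o=f[...,0]-f[...,2];out=[]
    for v in rows:
        r=o[v];k=np.nonzero(r>120)[0];k=k[(k>260)&(k<400)]
        if len(k)<20: continue
        a=k.max();hi=np.median(r[a-8:a-2]);lo=np.median(r[a+3:a+5]);t=(hi+lo)/2
        j=next(i for i in range(a-2,a+4) if r[i]>=t>r[i+1]);out.append((j+(r[j]-t)/(r[j]-r[j+1]),v))
    w=np.array([ray(s,u,v,.035)[:2] for u,v in out]);A=np.polyfit(w[:,0],w[:,1],1)
    e=abs(w[:,1]-np.polyval(A,w[:,0]))<.0015;A=np.polyfit(w[e,0],w[e,1],1)
    print("n",e.sum(),"strip rear y at x=.486",round(np.polyval(A,.486),4),"front",round(np.polyval(A,.486)-.015,4),"slope",round(A[0],3))
E
python3 - <<'E'
from sub import *
for n in("top","t2"): strip(pickle.load(open(n+".pkl","rb")))
E
```

```text
n 34 strip rear y at x=.486 -0.0666 front -0.0816 slope -0.019
n 34 strip rear y at x=.486 -0.1252 front -0.1402 slope -0.026
```

send_rows --moves '[0, 0.2, 0, 0, 0, 0, 1, 0, 0.4, 0, 0, 0, 0, 1, 0, 0.46, 0, 0, 0, 0, 1, 0, 0.46, 0, 0, 0, 0, 1, 0, 0.46, 0, 0, 0, 0, 1, 0, 0.46, 0, 0, 0, 0, 1]'

```text
time_s: 11.05
ee_pos: [0.4871, 0.035, 0.0584]
orientation: [3.141, -0.033, 0.0]
ft_force: [0.3, 0.8, 0.7]
width: 0.0136
finger_force: 25.0
```

```bash
python3 - <<'E'
from sub import *
s=snapshot("top");strip(s);P=pts(s);f=s["frame"]
m=(f[...,0].astype(int)-f[...,2]>150)&(P[...,2]>.02)&(P[...,2]<.05)&(P[...,1]<-.04)
q=P[m];print("board top z near/far",[round(np.median(q[abs(q[:,1]-y)<.01][:,2]),4) for y in(-.06,-.09,-.12)])
cv2.imwrite("pics/c4.png",cv2.resize(f[210:300,255:415],(800,450),interpolation=cv2.INTER_CUBIC)[...,::-1])
go()
E
```

```text
n 34 strip rear y at x=.486 -0.1295 front -0.1445 slope -0.024
board top z near/far [np.float64(0.0348), np.float64(0.0347), np.float64(0.0347)]
t 11.1 pos [0.4871 0.035  0.0584] yaw -1.19 F [0.3 0.8 0.3] w 0.0134 tz [ 0. -0. -1.]
```

View pics/c4.png

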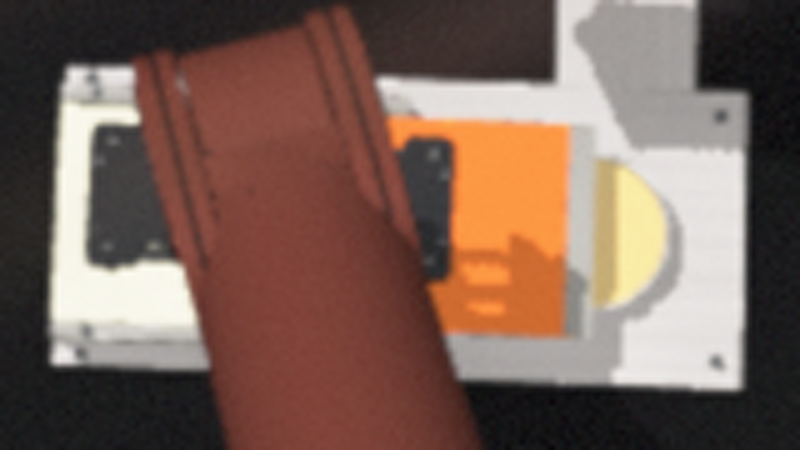

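The shield's front edge is at y = -0.1445 and the line at -0.1446 to -0.1451. The board is level (top at 34.7–34.8 mm along its length) and gripped with 25 N.

```bash
python3 -c "
from cell import *
print(job_done())"
```

```text
the job is handed in; nothing more can be done
None
```

The job is handed in: the UV lamp is switched on, and the shield's front edge is over the dish line to within about 0.5 mm by the cameras, with the shield level on its shelf and still held at the handle.

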